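# Close the socket case and scan its label

## Robot

A 7-joint arm with a two-finger parallel gripper is mounted at the origin on the work surface. World frame = base frame: x ahead of the robot, y to its left, z up, the work surface at z = 0. Lengths are in m, angles in rad, forces in N, time in s.
With the tool pointing down it reaches from about 0.4 to 0.875 m from the base axis. Payload 6.5 kg.
Tool frame: the origin (TCP) lies at the very end of the fingers, on their centre line; the grasp point (between the pads) lies 19 mm behind it; x points along the fingers, z is the direction in which the jaws open and shut, and the axes are right-handed (so a half turn about x gives the same grasp; the last joint's range is limited). The gripper opens to 88 mm and grips with 3 to 60 N. Pads are 18 mm wide; open, the fingers measure 123 mm over their backs; the gripper's body (75 mm by 187 mm) begins 45 mm behind the grasp point.
Start: joints at [1.255, 0.536, -0.004, 1.538, 0.003, 1.067, -0.071], TCP at [0.161, -0.63, 0.239] pointing down, gripper open.
Joint ranges: [-2.7, 2.7], [-0.37, 2.16], [-1.27, 1.26], [0.24, 2.4], [-1.31, 4.45], [0.19, 1.91], [-2.76, 2.76]. Speed limits (rad/s): [2.39, 2.39, 3.14, 3.14, 3.14, 3.14, 3.14].

## Interface

Orientations are given as a 3x3 rotation matrix whose columns are the frame's x, y, z axes.
In Python, from rig import bot gives the robot as it stands. The module is installed in compiled form; this text tells all that it offers.
- The arm moves only by the tool jog_arm, never from a script. Its argument "steps" is a list that holds one entry, the list of rows, each a list of 6 numbers: the shift along the tool's x, y, z in mm, then the turn, a rotation vector about the tool's x, y, z in degrees. In form: [[[tx, ty, tz, ax, ay, az], ...]]. A call has 1 to 12 rows; each row shifts and turns the commanded pose from where the row before left it, along the tool's axes as they then stand; what a row does not reach is not made up. A row lasts 1/12 s, in which the tool goes at most 41.7 mm and 7.16 degrees, less where a joint would pass 70% of its speed; a pose out of reach is approached as far as the arm can. A call with a gripper value outside its range is refused whole. "grip" is the gripper's target within -1 to 1 (fully open at 1, half-way at 0, shut at -1), set as the call begins (left out, the last holds). The fingers move at their own pace and stop on an object; the grip force is fixed at half the most. Time passes only in rows, so rows that do not move let the fingers close. It gives the time, the measured TCP pose, the force and the opening at its end, in the units of the state.
- bot.sense(): the state, without advancing time (a new reading comes with each control period).
- bot.get_image(name): name is "side" or "top"; returns a dict with "frame" (480x640x3 uint8, blue, green, red), "fx", "fy", "cx", "cy" (pixels), "rvec" (rotation vector, rad) and "tvec" (3), from world to camera coordinates, as OpenCV has them. Camera axes: x right, y down, z forward; pixel columns grow to the right and rows downward; lengths in m; the calibration is good to about 2 mm. A picture is of the moment at which its call begins. There is no depth.
- bot.job_done(): hands the job in, once; it reports no verdict.
Trained networks look in the newest picture that a camera, given by its name, has taken for a name from the list of things; names that differ only in an ending like _2 or _b are one class to them, and where a whole thing is asked for, a point or a joint stands for the part that bears it (a point fixed in the world has none). Each returns a list of dicts, best first, with "p" (0 to 1); they miss things now and then, are a little off and sometimes report something else, mostly with a low value. They report only what shows in the picture. A call takes as long as a camera call. They do not tell look-alikes from the thing itself.
- bot.find_in(camera, thing): "xyz" ([x, y, z] in m, in world coordinates, good to about 4 mm: the middle of the surface that is visible of it).
- bot.regions_of(camera, thing): "pixels" (480x640 bool, what is visible of it).
- bot.mark_of(camera, thing): "xyz" ([x, y, z] in m, in world coordinates, good to about 4 mm: a listed point, or the origin of a listed thing).
The state is a dict: "time_s": time; "qpos": joint angles; "joint_vel": joint speeds; "tau": joint torques, N m; "ee_pos": TCP position; "tool_rot": TCP orientation; "contact_force": force on the tool from outside, world axes, zero at the start; "wrist_torque": the same for the moment, N m; "grip_width": finger opening in m.
Only numpy, scipy, OpenCV 4.12 (cv2) and the standard library are available. Lean on these libraries where they do the work, as an engineer would, in place of code of your own. Each camera call takes 0.05 s, during which the arm holds its last target. There are 200 camera calls.

## Task

Shut the open socket case completely, then pick up the hand scanner and scan the bar-code label on the case's lid: point the scanner's window squarely at the middle of the label from about 8 cm away, its scan line running across all the bars, and hold it still there for about two seconds without touching the case. Then set the scanner back down on its feet, wholly on its mat, without dropping it; leave the other things on the table where they are.

Things in the scene. Friction and masses are not known exactly. Their poses are not given: they have to be found in the camera images.
- case: grey plastic socket-set case fixed to the table, an open-topped box 180 (its x) x 220 (its y) x 62 high; origin at the centre of its underside; its front (free edge of the lid) faces its -x, the lid's hinge runs along its +x top edge
- lid (a joint): angle of the case's lid about its hinge: 0 shut, grows as it opens up and back (1.57 upright); a stiff hinge, it stays where it is left. The lid is a flat plate 10 thick, about 180 from hinge to free edge and 220 wide, no handle; shut, its top lies 72 above the table. It can be pushed down on its outer face
- lid_hinge (a point): middle of the lid's hinge axis, which runs along the case's y; 62 above the table, or about the lid's underside
- label: white bar-code label 40 (its x) x 66 (its y) stuck on the middle of the lid's outer face; origin at its centre on the lid's surface, z out of the lid (up when shut); the bars run along its x and are ranged side by side along its y over 50, so the scan line must lie along its y
- scanner: hand scanner, 0.2 kg, shaped like a telephone handset, 173 long, on two feet; origin between them at their underside; x along the handle to the head, z up. Handle 36 wide (y) x 28 thick, axis 50 above the feet, x -49 to 40; butt (44 wide) x -83 to -49; head (56 wide) bent 60 degrees down, its top 83 above the feet at x 35 to 67
- grip (a point): point on the axis of the scanner's handle, near the centre of mass, at (-5, 0, 50) in the scanner's frame; grip here across the handle's 36 width
- window: scan window, 22 x 44, on the scanner's nose; origin at its centre, at (85.5, 0, 13.7) in the scanner's frame; its z axis is the beam, out of the window, that is forward (scanner x) and 60 degrees downward when the scanner is level; its y (the scanner's y) is the direction of the scan line; reads from 40 to 130 away, within some 20 degrees of square on
- nose (a point): front end of the scanner, at (90, 0, 4) in its frame
- butt (a point): rear end of the scanner, at (-83, 0, 4) in its frame
- mat: plain cork mat fixed to the table, 220 (its x) x 130 (its y) x 4 thick; origin at the centre of its underside
- tape: bystander: roll of tape, ring 80 across, 36 high
- hammer: bystander: hammer lying on the table
- jar: bystander: jar 64 across, 85 high
- bell: bystander: brass bell 90 across, 100 high
- disc: bystander: grinding disc 110 across, 12 thick, lying flat
- carton: bystander: cardboard carton 90 x 120 x 50 high
- driver: bystander: screwdriver lying on the table
Things that resemble listed ones, but are neither listed nor needed, are in the scene too. There is more than one size of the scanner; the job needs the largest.

How it is judged:
By the outcome, as a careful person would: the job done as asked, in the order asked, and still so for the second after the job is handed in, with the robot touching nothing.
It also fails if it takes over 64 s, if anything falls off the work surface, if the arm or the gripper's body presses on something with over 40 N, if the wrist force passes 120 N, or if a joint passes its speed limit or range.

## Working session

There is one attempt and no reset: what is moved stays moved. The work goes in short steps, Python scripts to look and compute and a tool call to move; the robot and the scene stay as the last step left them, time stands still between calls to the robot, and variables do not carry over. Pictures are saved under pics/ and viewed, about 8 in all and at most 12, crops included, and the job is handed in when it is done.

Besides the shell and the picture viewer there is one more tool, called as name(argument=value, ...) on one line, values as JSON. jog_arm: Moves the arm, as the interface text tells. Its arguments: {"type":"object","properties":{"steps":{"type":"array","items":{"type":"array","items":{"type":"array","items":{"type":"number"}}}},"grip":{"type":"number"}},"required":["steps"]}

```bash
mkdir -p pics
python3 - <<'E'
from rig import bot
import cv2,numpy as np
for c in ("side","top"):
    im=bot.get_image(c); cv2.imwrite(f"pics/{c}0.png",im["frame"])
    print(c,[round(im[k],1) for k in("fx","fy","cx","cy")],im["rvec"],im["tvec"])
    for t in("lid_hinge","label","grip","nose","butt","mat","case","lid"):
        for r in bot.mark_of(c,t)[:4]:
            print(c,t,round(r["p"],2),np.round(r["xyz"],3))
s=bot.sense();print(s["time_s"],s["ee_pos"],s["tool_rot"],s["grip_width"])
E
```

```text
side [565.6, 565.6, 317.2, 231.4] [ 0.4720332  -2.56564235  1.43787872] [0.51775308 0.16597566 1.17304527]
side lid_hinge 0.75 [ 0.603 -0.244  0.063]
side lid_hinge 0.69 [0.533 0.182 0.056]
side grip 0.93 [0.595 0.371 0.037]
side grip 0.68 [ 0.783 -0.165  0.001]
side grip 0.59 [0.529 0.184 0.055]
side grip 0.59 [0.319 0.29  0.036]
side nose 0.8 [0.531 0.401 0.006]
side nose 0.76 [ 0.271  0.334 -0.   ]
side nose 0.67 [ 0.384 -0.017  0.001]
side nose 0.3 [0.521 0.008 0.003]
side butt 0.73 [0.647 0.347 0.004]
side butt 0.59 [0.366 0.246 0.001]
side butt 0.55 [0.454 0.186 0.006]
side mat 0.86 [0.536 0.193 0.001]
side case 0.89 [ 0.516 -0.229  0.003]Traceback (most recent call last):
  File "<stdin>", line 7, in <module>
ValueError: it knows: bell, butt, carton, case, disc, driver, grip, hammer, jar, label, lid_hinge, mat, nose, scanner, tape, window
```

Run:
```python
from rig import bot
import cv2,numpy as np
for c in ("top",):
    im=bot.get_image(c); cv2.imwrite(f"pics/{c}0.png",im["frame"])
    print(c,[round(im[k],1) for k in("fx","fy","cx","cy")],im["rvec"],im["tvec"])
    for t in("lid_hinge","label","grip","nose","butt","mat","case"):
        for r in bot.mark_of(c,t)[:4]:
            print(c,t,round(r["p"],2),np.round(r["xyz"],3))
s=bot.sense();print(s["time_s"],s["ee_pos"],s["tool_rot"],s["grip_width"])
```

```text
top [478.4, 478.4, 316.1, 239.8] [ 2.19891962 -2.14084144  0.10606171] [-0.02194842  0.56656504  1.23076966]
top lid_hinge 0.85 [ 0.604 -0.241  0.061]
top label 0.65 [ 0.571 -0.234  0.145]
top grip 0.95 [0.323 0.29  0.035]
top grip 0.78 [0.59  0.379 0.037]
top grip 0.35 [0.524 0.005 0.003]
top nose 0.96 [0.533 0.4   0.001]
top nose 0.88 [0.624 0.183 0.01 ]
top nose 0.83 [0.272 0.334 0.003]
top butt 0.92 [0.655 0.346 0.   ]
top butt 0.89 [0.454 0.186 0.012]
top butt 0.84 [ 0.361  0.247 -0.   ]
top mat 0.55 [ 0.531  0.197 -0.002]
top case 0.65 [ 0.516 -0.228 -0.001]
0.8 [ 0.16071591 -0.62981003  0.23873294] [[-1.15930009e-05  9.68939345e-01  2.47298494e-01]
 [-1.35966281e-05  2.47298494e-01 -9.68939345e-01]
 [-1.00000000e+00 -1.45953404e-05  1.03073762e-05]] 0.0881938038094441
```

View pics/side0.png

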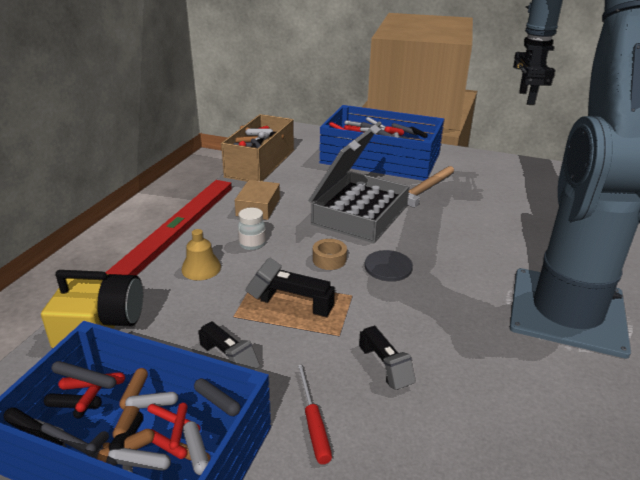

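View pics/top0.png

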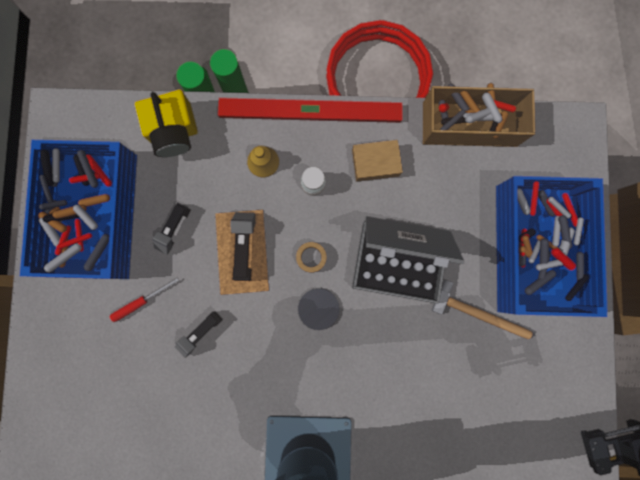

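The side view shows the big scanner on the mat around (290,285), with its head at the left. The case is open at (360,205), with its lid leaning forward-open. In the top view the scanner's head points to +x at (242,225), and the case is at (405,265). The disc, tape, jar, bell and hammer are all clear of the planned path. I'll write a helper and then turn and raise the tool.

```bash
cat > h.py <<'E'
import numpy as np
from scipy.spatial.transform import Rotation as Ro
from rig import bot
np.set_printoptions(suppress=True,precision=4)
def cam_pts(c,things,n=3):
    bot.get_image(c)
    for t in things:
        for r in bot.mark_of(c,t)[:n]: print(c,t,round(r["p"],2),np.round(r["xyz"],3))
def plan(wps,p=None,R=None):
    """wps: list of (pos,Rot or None); prints tool-frame totals (turn after shift)"""
    s=bot.sense(); p=np.array(s["ee_pos"]) if p is None else p; R=np.array(s["tool_rot"]) if R is None else R
    for q,Q in wps:
        Q=R if Q is None else Q
        print("shift mm",np.round(R.T@(np.array(q)-p)*1e3,1),"turn deg",np.round(np.degrees(Ro.from_matrix(R.T@Q).as_rotvec()),1))
        p,R=np.array(q),Q
def down(yaw):  # tool down, tool y at world yaw (deg)
    a=np.radians(yaw); y=np.array([np.cos(a),np.sin(a),0]); x=np.array([0,0,-1.]); return np.c_[x,y,np.cross(x,y)]
E
python3 - <<'E'
from h import *
D=down(-9); ex=np.array([np.cos(np.radians(9)),-np.sin(np.radians(9)),0]); ez=np.array([0,0,1])
H=np.array([.6035,-.2425,.062])
w=[([.1607,-.6298,.319],D),(H+.05*ex+ez*.26,None)]
def P(th,r=.165):
    t=np.radians(th); return H+ex*(-r*np.cos(t)+.010*np.sin(t)+.009)+ez*(r*np.sin(t)+.010*np.cos(t))
w+=[(P(68)+.03*ex,None)]+[(P(t),None) for t in (68,57,46,35,24,13,5,0)]
plan(w)
E
```

```text
shift mm [-80.3  -0.   -0. ] turn deg [23.3  0.   0. ]
shift mm [  -3.   426.8 -451.8] turn deg [0. 0. 0.]
shift mm [103.3 -63.5   0. ] turn deg [0. 0. 0.]
shift mm [  0. -30.  -0.] turn deg [0. 0. 0.]
shift mm [ 12.9 -28.9   0. ] turn deg [0. 0. 0.]
shift mm [ 18.2 -25.9  -0. ] turn deg [0. 0. 0.]
shift mm [ 22.8 -22.    0. ] turn deg [0. 0. 0.]
shift mm [ 26.6 -17.2   0. ] turn deg [0. 0. 0.]
shift mm [ 29.4 -11.9  -0. ] turn deg [0. 0. 0.]
shift mm [22.5 -5.  -0. ] turn deg [0. 0. 0.]
shift mm [14.3 -1.5  0. ] turn deg [0. 0. 0.]
```

jog_arm(steps=[[[-27,0,0,5.8,0,0],[-27,0,0,5.8,0,0],[-26,0,0,5.8,0,0],[0,0,0,5.9,0,0]]], grip=-1)

```text
time_s: 1.13
ee_pos: [0.1614, -0.6323, 0.3248]
tool_rot: [[0.003, 0.987, -0.161], [-0.009, -0.161, -0.987], [-1.0, 0.004, 0.008]]
contact_force: [1.3, -0.6, 0.3]
grip_width: 0.064
```

jog_arm(steps=[[[0,23.7,-25.1,0,0,0],[0,23.7,-25.1,0,0,0],[0,23.7,-25.1,0,0,0],[0,23.7,-25.1,0,0,0],[0,23.7,-25.1,0,0,0],[0,23.7,-25.1,0,0,0],[0,23.7,-25.1,0,0,0],[0,23.7,-25.1,0,0,0],[0,23.7,-25.1,0,0,0],[0,23.7,-25.1,0,0,0],[0,23.7,-25.1,0,0,0],[0,23.7,-25.1,0,0,0]]])

```text
time_s: 2.13
ee_pos: [0.4898, -0.3756, 0.3189]
tool_rot: [[0.0, 0.988, -0.156], [-0.0, -0.156, -0.988], [-1.0, 0.0, 0.0]]
contact_force: [0.4, -0.7, 0.4]
grip_width: 0.0006
```

jog_arm(steps=[[[0,23.7,-25.1,0,0,0],[0,23.7,-25.1,0,0,0],[0,23.7,-25.1,0,0,0],[0,23.7,-25.1,0,0,0],[0,23.7,-25.1,0,0,0],[0,23.7,-25.1,0,0,0],[0,0,0,0,0,0],[0,0,0,0,0,0]]])

```text
time_s: 2.8
ee_pos: [0.654, -0.2476, 0.318]
tool_rot: [[-0.0, 0.988, -0.152], [0.001, -0.152, -0.988], [-1.0, -0.0, -0.001]]
contact_force: [0.1, -0.7, 0.8]
grip_width: 0.0007
```

Run:
```python
from h import *
import cv2
im=bot.get_image("side"); cv2.imwrite("pics/s1.png",cv2.resize(im["frame"][60:300,240:560],None,fx=2,fy=2))
cam_pts("top",["label","lid_hinge"],2)
D=down(-9); ex=D[:,1]; ez=np.array([0,0,1]); H=np.array([.6035,-.2425,.062])
print(bot.sense()["ee_pos"])
t=np.radians(68);P=H+ex*(-.165*np.cos(t)+.01*np.sin(t)+.009)+ez*(.165*np.sin(t)+.01*np.cos(t))
plan([(P+.03*ex,D),(P,D)])
```

```text
top label 0.45 [ 0.573 -0.233  0.146]
top lid_hinge 0.96 [ 0.602 -0.24   0.064]
[ 0.6515 -0.2521  0.3189]
shift mm [100.2 -62.4  -1.9] turn deg [-0.1  0.1  0. ]
shift mm [  0. -30.  -0.] turn deg [0. 0. 0.]
```

View pics/s1.png

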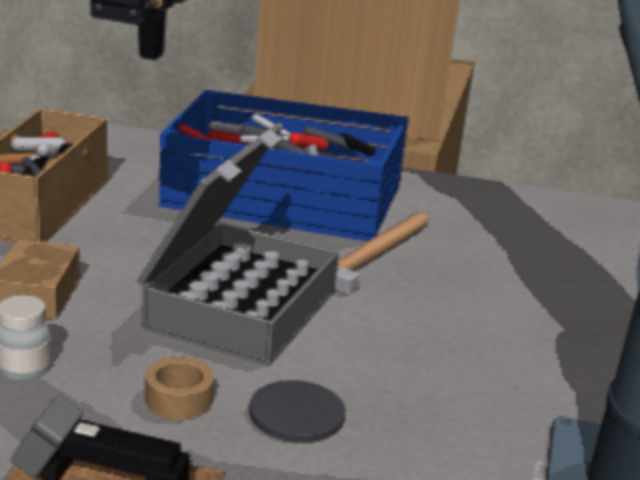

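The crop shows the fingers raised behind the lid at (150,40). The lid is still open about 65°, with its free edge at (270,135). Next I descend behind it and sweep it shut.

jog_arm(steps=[[[25,-15.6,0,0,0,0],[25,-15.6,0,0,0,0],[25,-15.6,0,0,0,0],[25,-15.6,-2,0,0,0],[0,-15,0,0,0,0],[0,-15,0,0,0,0],[6,-14.5,0,0,0,0],[7,-14.5,0,0,0,0],[9,-13,0,0,0,0],[9,-13,0,0,0,0],[11.4,-11,0,0,0,0],[11.4,-11,0,0,0,0]]])

```text
time_s: 4.0
ee_pos: [0.4847, -0.2233, 0.1654]
tool_rot: [[0.002, 0.987, -0.159], [-0.001, -0.159, -0.987], [-1.0, 0.002, 0.001]]
contact_force: [0.7, -0.5, 0.3]
grip_width: 0.0005
```

jog_arm(steps=[[[13.3,-8.6,0,0,0,0],[13.3,-8.6,0,0,0,0],[14.7,-6,0,0,0,0],[14.7,-6,0,0,0,0],[11.2,-2.5,0,0,0,0],[11.3,-2.5,0,0,0,0],[0,0,0,0,0,0],[0,0,0,0,0,0]]])

```text
time_s: 4.67
ee_pos: [0.451, -0.2172, 0.0866]
tool_rot: [[-0.001, 0.987, -0.158], [-0.0, -0.158, -0.987], [-1.0, -0.001, 0.0]]
contact_force: [-0.0, 1.0, 0.6]
grip_width: 0.0005
```

jog_arm(steps=[[[5,-1,0,0,0,0],[5,0,0,0,0,0],[4,0,0,0,0,0],[2,0,0,0,0,0],[0,0,0,0,0,0],[0,0,0,0,0,0]]])

```text
time_s: 5.17
ee_pos: [0.4512, -0.2167, 0.0726]
tool_rot: [[0.0, 0.988, -0.156], [-0.001, -0.156, -0.988], [-1.0, 0.001, 0.001]]
contact_force: [-7.8, 1.8, 29.7]
grip_width: 0.0007
```

Run:
```python
from h import *
import cv2
im=bot.get_image("side"); cv2.imwrite("pics/s2.png",cv2.resize(im["frame"][100:260,240:500],None,fx=2,fy=2))
s=bot.sense();print(s["ee_pos"],s["contact_force"])
```

```text
[ 0.4512 -0.2168  0.0726] [-8.0477  2.4032 30.4493]
```

View pics/s2.png

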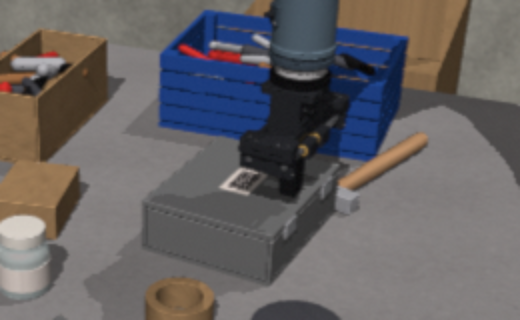

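The lid lies flat and shut, with the label visible at (245,180), and the fingers press on it with 30 N at z=0.0726. Now I lift off and measure the label and scanner.

jog_arm(steps=[[[-15,0,0,0,0,0],[-30,0,0,0,0,0],[-35,0,-20,0,0,0],[-35,0,-30,-4,0,0],[-35,0,-35,-4,0,0],[-10,0,-38,0,0,0],[0,0,-38,0,0,0],[0,0,-38,0,0,0],[0,0,-38,0,0,0],[0,0,0,0,0,0],[0,0,0,0,0,0]]], grip=1)

```text
time_s: 6.13
ee_pos: [0.4634, 0.0138, 0.2215]
tool_rot: [[0.0, 1.0, -0.012], [0.001, -0.012, -1.0], [-1.0, 0.0, -0.001]]
contact_force: [1.3, -1.4, -0.6]
grip_width: 0.0721
```

Run:
```python
from h import *
for c in("top","side"): cam_pts(c,["label","case","scanner","grip","nose","butt","window"],4)
s=bot.sense();print(s["ee_pos"],s["qpos"])
```

```text
top label 0.62 [0.528 0.186 0.053]
top label 0.56 [ 0.515 -0.227  0.072]
top scanner 0.97 [ 0.592  0.374 -0.002]
top scanner 0.77 [ 0.318  0.289 -0.001]
top scanner 0.56 [0.535 0.184 0.004]
top grip 0.9 [0.53  0.185 0.053]
top grip 0.74 [0.59  0.377 0.037]
top grip 0.58 [0.324 0.289 0.037]
top nose 0.87 [0.622 0.184 0.007]
top nose 0.77 [0.272 0.334 0.001]
top nose 0.75 [0.533 0.402 0.004]
top butt 0.65 [0.653 0.35  0.003]
top butt 0.64 [0.362 0.245 0.001]
top butt 0.59 [0.454 0.187 0.01 ]
side label 0.73 [ 0.398  0.439 -0.002]
side label 0.46 [ 0.515 -0.222  0.068]
side case 0.63 [ 0.515 -0.229  0.004]
side case 0.21 [0.536 0.184 0.006]
side scanner 0.84 [0.596 0.37  0.004]
side scanner 0.63 [ 0.32   0.288 -0.001]
side grip 0.77 [0.525 0.185 0.052]
side grip 0.75 [0.593 0.369 0.036]
side grip 0.73 [ 0.38  -0.451  0.001]
side grip 0.71 [0.32  0.289 0.04 ]
side nose 0.84 [0.632 0.184 0.008]
side nose 0.56 [ 0.269  0.336 -0.001]
side butt 0.82 [0.648 0.349 0.006]
side butt 0.59 [0.452 0.184 0.002]
[0.4634 0.0116 0.2215] [ 0.1037  0.2564 -0.2611  2.0191  0.0853  0.8762 -1.7918]
```

jog_arm(steps=[[[0,10.7,-29,0,0,0],[0,10.7,-29,0,0,0],[10,10.7,-29,0,0,0],[20,10.8,-29,0,0,0],[20,10.8,-29,0,0,0],[20,10.8,-29,0,0,0],[0,0,0,0,0,0],[0,0,0,0,0,0]]])

```text
time_s: 7.6
ee_pos: [0.5299, 0.1862, 0.1501]
tool_rot: [[-0.003, 1.0, -0.014], [0.0, -0.014, -1.0], [-1.0, -0.003, 0.0]]
contact_force: [-0.7, -0.2, -0.1]
grip_width: 0.0878
```

Run:
```python
from h import *
plan([([.53,.185,.035],down(-.5))]); print(bot.sense()["grip_width"])
```

```text
shift mm [115.1   0.4   1.2] turn deg [-0.3  0.   0.2]
0.0877856922302666
```

jog_arm(steps=[[[25,0,1,0,0,0],[25,0,0,0,0,0],[25,0,0,0,0,0],[20,0,0,0,0,0],[12,0,0,0,0,0],[8,0,0,0,0,0],[0,0,0,0,0,0],[0,0,0,0,0,0],[0,0,0,0,0,0]]])

```text
time_s: 8.35
ee_pos: [0.5318, 0.1836, 0.0378]
tool_rot: [[0.002, 1.0, -0.017], [0.001, -0.017, -1.0], [-1.0, 0.002, -0.001]]
contact_force: [-0.5, -0.1, 0.9]
grip_width: 0.0878
```

jog_arm(steps=[[[0,0,0,0,0,0],[0,0,0,0,0,0],[0,0,0,0,0,0],[0,0,0,0,0,0],[0,0,0,0,0,0],[0,0,0,0,0,0],[0,0,0,0,0,0],[0,0,0,0,0,0],[0,0,0,0,0,0],[0,0,0,0,0,0],[0,0,0,0,0,0],[0,0,0,0,0,0]]], grip=-1)

```text
time_s: 9.35
ee_pos: [0.5308, 0.1837, 0.0365]
tool_rot: [[0.0, 1.0, -0.017], [0.0, -0.017, -1.0], [-1.0, 0.0, -0.0]]
contact_force: [0.1, 0.2, -0.5]
grip_width: 0.0358
```

Gripped at 35.8 mm, as it should be. Lifting.

jog_arm(steps=[[[-5,0,0,0,0,0],[-15,0,0,0,0,0],[-30,0,0,0,0,0],[-30,0,0,0,0,0],[-30,0,0,0,0,0],[-30,0,0,0,0,0],[-30,0,0,0,0,0],[-30,0,0,0,0,0],[0,0,0,0,0,0],[0,0,0,0,0,0]]])

```text
time_s: 10.18
ee_pos: [0.5314, 0.1835, 0.2379]
tool_rot: [[0.003, 1.0, -0.018], [0.001, -0.018, -1.0], [-1.0, 0.003, -0.001]]
contact_force: [-0.7, -0.1, -2.7]
grip_width: 0.0359
```

Run:
```python
from h import *
for c in("top","side"): cam_pts(c,["nose","butt","window","grip"],3)
s=bot.sense();print(s["ee_pos"],s["grip_width"],s["qpos"])
# scan pose: scanner pitched 30 nose-down, yaw -9
a,b=np.radians([-9,30])
Rs=Ro.from_euler("ZY",[a,b]).as_matrix()
L=np.array([.515,-.2265,.072]); W=L+[0,0,.08]
# tcp in scanner frame from grasp: tool down, yaw equal
g=np.array([.5308-.5355,0,.0365-.004]) 
tcp=W+Rs@(g-np.array([.0855,0,.0137]))
Rt=Rs@down(0); print("target",tcp,"beam",Rs@[.5,0,-.866]); print(Rt)
plan([((.5,-.2,.30),None),(tcp,Rt)])
```

```text
top nose 0.83 [0.625 0.184 0.21 ]
top nose 0.77 [ 0.273  0.335 -0.001]
top nose 0.53 [0.533 0.403 0.002]
top grip 0.67 [0.323 0.288 0.034]
side nose 0.77 [ 0.272  0.335 -0.001]
side nose 0.71 [0.627 0.182 0.204]
side nose 0.55 [0.533 0.405 0.006]
side butt 0.65 [0.651 0.349 0.004]
side butt 0.6 [0.365 0.246 0.001]
side grip 0.87 [0.595 0.371 0.036]
side grip 0.55 [0.528 0.183 0.254]
[0.5306 0.1834 0.236 ] 0.03537651441659019 [-0.1735  0.4088 -0.309   1.7652  0.1448  0.9907 -2.1262]
target [ 0.4471 -0.2158  0.2134] beam [ 0. -0. -1.]
[[-0.4938  0.8554 -0.1564]
 [ 0.0782 -0.1355 -0.9877]
 [-0.866  -0.5    -0.    ]]
shift mm [-63.9 -24.1 383.9] turn deg [0. 0. 0.]
shift mm [ 86.7 -52.5  16.6] turn deg [  7.8   2.1 -29.9]
```

jog_arm(steps=[[[-10,-2,32,0,0,0],[-10,-2,32,0,0,0],[-10,-2,32,0,0,0],[-10,-2,32,0,0,0],[-10,-2,32,0,0,0],[-10,-2,32,0,0,0],[-4,-2,32,0,0,0],[0,-2,32,0,0,0],[0,-2,32,0,0,0],[0,-2,32,0,0,0],[0,-2,32,0,0,0],[0,-2,32,0,0,0]]])

```text
time_s: 11.68
ee_pos: [0.4998, -0.2015, 0.3005]
tool_rot: [[-0.0, 1.0, -0.017], [-0.0, -0.017, -1.0], [-1.0, -0.0, 0.0]]
contact_force: [0.1, -0.9, -2.6]
grip_width: 0.0357
```

jog_arm(steps=[[[0,0,0,1.3,0.35,-5],[0,0,0,1.3,0.35,-5],[0,0,0,1.3,0.35,-5],[0,0,0,1.3,0.35,-5],[0,0,0,1.3,0.35,-5],[0,0,0,1.3,0.35,-5],[0,0,0,0,0,0],[0,0,0,0,0,0],[0,0,0,0,0,0]]])

```text
time_s: 12.43
ee_pos: [0.5003, -0.2002, 0.3006]
tool_rot: [[-0.493, 0.856, -0.156], [0.078, -0.135, -0.988], [-0.867, -0.499, -0.0]]
contact_force: [-0.3, 0.6, -2.2]
grip_width: 0.0358
```

```bash
cat >> h.py <<'E'
def scanpose():
    Rs=Ro.from_euler("ZY",np.radians([-9,30])).as_matrix()
    W=np.array([.515,-.2265,.152])
    return W+Rs@(np.array([-.0047,0,.0325])-np.array([.0855,0,.0137])),Rs@down(0)
E
python3 - <<'E'
from h import *
s=bot.sense(); print(s["ee_pos"],s["qpos"],s["grip_width"]); plan([scanpose()])
E
```

```text
[ 0.5003 -0.2002  0.3006] [ 0.3077  0.6105 -0.0694  1.3674  0.082   1.6858 -1.499 ] 0.03576743632320878
shift mm [100.6   0.1  23.7] turn deg [ 0.1  0.  -0.1]
```

jog_arm(steps=[[[20,0,5,0,0,0],[25,0,6,0,0,0],[25,0,6,0,0,0],[20,0,4,0,0,0],[10,0,3,0,0,0],[0,0,0,0,0,0],[0,0,0,0,0,0],[0,0,0,0,0,0],[0,0,0,0,0,0],[0,0,0,0,0,0]]])

```text
time_s: 13.27
ee_pos: [0.4481, -0.2158, 0.2147]
tool_rot: [[-0.493, 0.856, -0.155], [0.077, -0.134, -0.988], [-0.867, -0.499, -0.0]]
contact_force: [-0.9, 0.5, -1.9]
grip_width: 0.0358
```

Run:
```python
from h import *
import cv2
plan([scanpose()]); print(bot.sense()["qpos"])
for c,(r,k) in {"side":(90,250),"top":(160,320)}.items():
    im=bot.get_image(c); cv2.imwrite(f"pics/scan_{c}.png",cv2.resize(im["frame"][r:r+160,k:k+200],None,fx=3,fy=3))
    for t in("window","nose","label","butt"):
        for x in bot.mark_of(c,t)[:3]:
            if x["xyz"][1]<-.05: print(c,t,round(x["p"],2),np.round(x["xyz"],3))
```

```text
shift mm [ 1.6 -0.2  0.1] turn deg [ 0.1  0.  -0.1]
[ 0.3531  0.6192 -0.0661  1.5738  0.1051  1.4696 -1.476 ]
side nose 0.76 [ 0.522 -0.224  0.139]
side label 0.47 [ 0.514 -0.221  0.072]
side butt 0.82 [ 0.371 -0.202  0.224]
top label 0.4 [ 0.515 -0.224  0.072]
top butt 0.81 [ 0.365 -0.202  0.23 ]
```

View pics/scan_side.png

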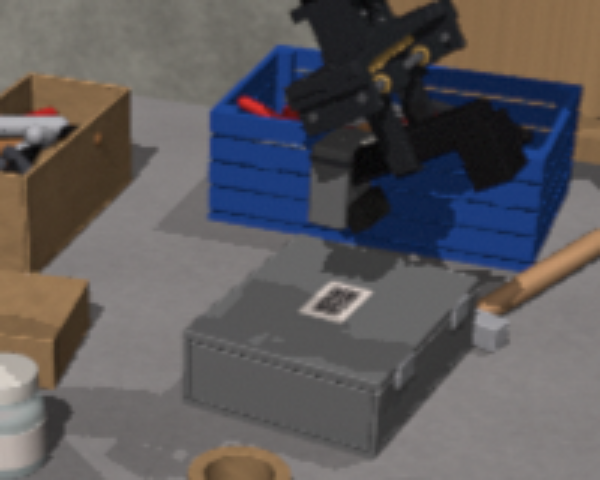

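The scanner's head hangs square over the label: label at (337,300), head at (335,200) in the crop. The detected nose and butt agree with the planned pose to within 7 mm, so I'm holding about 3 s.

jog_arm(steps=[[[0,0,0,0,0,0],[0,0,0,0,0,0],[0,0,0,0,0,0],[0,0,0,0,0,0],[0,0,0,0,0,0],[0,0,0,0,0,0],[0,0,0,0,0,0],[0,0,0,0,0,0],[0,0,0,0,0,0],[0,0,0,0,0,0],[0,0,0,0,0,0],[0,0,0,0,0,0]]])

```text
time_s: 14.77
ee_pos: [0.4471, -0.2159, 0.214]
tool_rot: [[-0.495, 0.855, -0.156], [0.078, -0.135, -0.988], [-0.866, -0.501, -0.0]]
contact_force: [-1.1, 0.5, -2.6]
grip_width: 0.0355
```

jog_arm(steps=[[[0,0,0,0,0,0],[0,0,0,0,0,0],[0,0,0,0,0,0],[0,0,0,0,0,0],[0,0,0,0,0,0],[0,0,0,0,0,0],[0,0,0,0,0,0],[0,0,0,0,0,0],[0,0,0,0,0,0],[0,0,0,0,0,0],[0,0,0,0,0,0],[0,0,0,0,0,0]]])

```text
time_s: 15.77
ee_pos: [0.447, -0.216, 0.2139]
tool_rot: [[-0.495, 0.855, -0.156], [0.078, -0.135, -0.988], [-0.866, -0.501, -0.0]]
contact_force: [0.8, 0.7, -1.4]
grip_width: 0.0356
```

jog_arm(steps=[[[0,0,0,0,0,0],[0,0,0,0,0,0],[0,0,0,0,0,0],[0,0,0,0,0,0],[0,0,0,0,0,0],[0,0,0,0,0,0],[0,0,0,0,0,0],[0,0,0,0,0,0],[0,0,0,0,0,0],[0,0,0,0,0,0],[0,0,0,0,0,0],[0,0,0,0,0,0]]])

```text
time_s: 16.77
ee_pos: [0.447, -0.216, 0.214]
tool_rot: [[-0.495, 0.855, -0.156], [0.078, -0.135, -0.988], [-0.866, -0.501, -0.0]]
contact_force: [0.4, 0.7, -2.2]
grip_width: 0.0357
```

jog_arm(steps=[[[-20,0,-5,0,0,0],[-25,0,-6,0,0,0],[-25,0,-6,0,0,0],[-20,0,-4,0,0,0],[-10,0,-3,0,0,0],[0,0,0,-1.3,-0.35,5],[0,0,0,-1.3,-0.35,5],[0,0,0,-1.3,-0.35,5],[0,0,0,-1.3,-0.35,5],[0,0,0,-1.3,-0.35,5],[0,0,0,-1.3,-0.35,5],[0,0,0,0,0,0]]])

```text
time_s: 17.77
ee_pos: [0.4969, -0.2005, 0.3005]
tool_rot: [[0.001, 1.0, -0.018], [-0.001, -0.018, -1.0], [-1.0, 0.001, 0.001]]
contact_force: [-0.8, 0.6, -2.3]
grip_width: 0.0356
```

jog_arm(steps=[[[0,2,-32,0,0,0],[0,2,-32,0,0,0],[0,2,-32,0,0,0],[0,2,-32,0,0,0],[0,2,-32,0,0,0],[4,2,-32,0,0,0],[10,2,-32,0,0,0],[10,2,-32,0,0,0],[10,2,-32,0,0,0],[10,2,-32,0,0,0],[10,2,-32,0,0,0],[10,2,-32,0,0,0]]])

```text
time_s: 18.77
ee_pos: [0.5306, 0.1848, 0.2353]
tool_rot: [[-0.003, 1.0, -0.018], [-0.002, -0.018, -1.0], [-1.0, -0.003, 0.002]]
contact_force: [1.0, 0.1, -1.6]
grip_width: 0.0358
```

jog_arm(steps=[[[0,0,0,0,0,0],[0,0,0,0,0,0],[0,0,0,0,0,0],[0,0,0,0,0,0]]])

```text
time_s: 19.1
ee_pos: [0.5312, 0.1818, 0.2364]
tool_rot: [[-0.001, 1.0, -0.02], [-0.001, -0.02, -1.0], [-1.0, -0.001, 0.001]]
contact_force: [0.7, -0.3, -2.7]
grip_width: 0.0356
```

Run:
```python
from h import *
for c in("top","side"): cam_pts(c,["nose","butt"],4)
print(bot.sense()["ee_pos"]); plan([([.531,.187,.0365],down(-1))])
```

```text
top nose 0.75 [0.272 0.333 0.002]
top nose 0.68 [0.623 0.18  0.209]
top nose 0.58 [0.532 0.403 0.   ]
top butt 0.15 [ 0.512 -0.228  0.002]
side nose 0.91 [ 0.271  0.335 -0.003]
side nose 0.9 [0.533 0.403 0.006]
side butt 0.92 [0.455 0.181 0.206]
side butt 0.85 [0.648 0.35  0.006]
side butt 0.84 [ 0.363  0.244 -0.   ]
[0.531  0.1828 0.2368]
shift mm [200.3  -0.1  -4.2] turn deg [-0.  0. -0.]
```

jog_arm(steps=[[[25,0,-4,0,0,0],[30,0,0,0,0,0],[30,0,0,0,0,0],[30,0,0,0,0,0],[30,0,0,0,0,0],[22,0,0,0,0,0],[14,0,0,0,0,0],[8,0,0,0,0,0],[5,0,0,0,0,0],[3,0,0,0,0,0],[0,0,0,0,0,0],[0,0,0,0,0,0]]])

```text
time_s: 20.4
ee_pos: [0.5316, 0.1877, 0.0403]
tool_rot: [[0.001, 1.0, -0.017], [0.001, -0.017, -1.0], [-1.0, 0.001, -0.001]]
contact_force: [-0.1, -0.1, -1.6]
grip_width: 0.0361
```

jog_arm(steps=[[[1,0,0,0,0,0],[1,0,0,0,0,0],[1,0,0,0,0,0],[0,0,0,0,0,0],[0,0,0,0,0,0]]])

```text
time_s: 20.82
ee_pos: [0.531, 0.1875, 0.0366]
tool_rot: [[0.0, 1.0, -0.017], [0.0, -0.017, -1.0], [-1.0, 0.0, -0.0]]
contact_force: [-0.4, -1.5, -2.4]
grip_width: 0.0357
```

jog_arm(steps=[[[0.4,0,0,0,0,0],[0.4,0,0,0,0,0],[0,0,0,0,0,0],[0,0,0,0,0,0],[0,0,0,0,0,0]]])

```text
time_s: 21.23
ee_pos: [0.531, 0.1875, 0.0365]
tool_rot: [[0.0, 1.0, -0.017], [-0.0, -0.017, -1.0], [-1.0, 0.0, 0.0]]
contact_force: [-2.6, -1.0, 7.1]
grip_width: 0.0358
```

Contact: the vertical force went from -2.4 N to +7 N. I release, withdraw and check.

jog_arm(steps=[[[0,0,0,0,0,0],[0,0,0,0,0,0],[0,0,0,0,0,0],[0,0,0,0,0,0],[0,0,0,0,0,0],[0,0,0,0,0,0],[0,0,0,0,0,0],[0,0,0,0,0,0],[0,0,0,0,0,0],[0,0,0,0,0,0]]], grip=1)

```text
time_s: 22.07
ee_pos: [0.5309, 0.1875, 0.0357]
tool_rot: [[-0.0, 1.0, -0.017], [-0.0, -0.017, -1.0], [-1.0, -0.0, 0.0]]
contact_force: [-0.8, 0.6, 0.1]
grip_width: 0.0881
```

jog_arm(steps=[[[-10,0,0,0,0,0],[-25,0,0,0,0,0],[-30,0,0,0,0,0],[-35,0,0,0,0,0],[-35,0,0,0,0,0],[-35,0,0,0,0,0],[-20,0,30,0,0,0],[0,0,35,0,0,0],[0,0,35,0,0,0],[0,0,35,0,0,0],[0,0,0,0,0,0],[0,0,0,0,0,0]]])

```text
time_s: 23.07
ee_pos: [0.5286, 0.0501, 0.2264]
tool_rot: [[0.001, 1.0, -0.022], [-0.001, -0.022, -1.0], [-1.0, 0.001, 0.001]]
contact_force: [-0.2, 0.6, -0.5]
grip_width: 0.0881
```

Run:
```python
from h import *
import cv2
for c in("top","side"):
    cam_pts(c,["nose","butt","mat","label"],4); cv2.imwrite(f"pics/end_{c}.png",bot.get_image(c)["frame"])
```

```text
top nose 0.97 [0.622 0.188 0.008]
top nose 0.82 [0.273 0.337 0.005]
top nose 0.74 [0.533 0.402 0.001]
top butt 0.9 [0.656 0.349 0.   ]
top butt 0.74 [0.452 0.188 0.009]
top butt 0.71 [ 0.36   0.245 -0.002]
top mat 0.97 [ 0.531  0.195 -0.002]
top label 0.64 [ 0.519 -0.224  0.074]
side nose 0.89 [0.533 0.405 0.004]
side nose 0.65 [ 0.27   0.333 -0.   ]
side nose 0.59 [0.628 0.185 0.008]
side butt 0.93 [0.648 0.348 0.008]
side butt 0.9 [0.453 0.189 0.002]
side butt 0.89 [0.366 0.248 0.   ]
side butt 0.27 [ 0.604 -0.242  0.064]
side mat 0.83 [ 0.532  0.192 -0.003]
side label 0.43 [ 0.517 -0.222  0.071]
```

View pics/end_top.png

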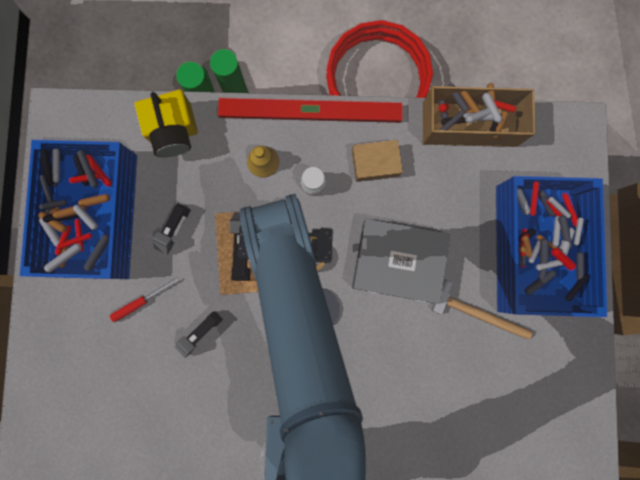

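View pics/end_side.png

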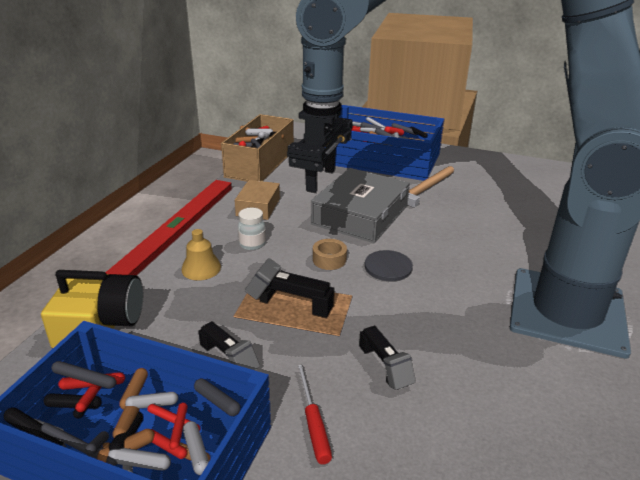

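The side view shows the scanner upright on the mat at (290,285), the lid shut at (360,200) and nothing else moved. The top view agrees.

```bash
python3 -c "
from rig import bot
print(bot.job_done())"
```

```text
the job is handed in; nothing more can be done
None
```

The job is handed in at about 23 s of the 64 s allowed. The interface gave no verdict, so the scan itself is confirmed only by geometry.

- **Lid:** I swept it down with closed fingers and pressed it shut with about 30 N. The fingertips stopped at z = 0.0726 m against the expected 0.072. The last pictures show it flat.
- **Scan:** I gripped the largest scanner, pitched it 30° nose-down and held it about 3 s with its window 8 cm above the middle of the label. The arm reached the planned pose within 2 mm and did not touch the case. The detected butt agreed with the plan to within about 3 mm. The one nose detection was about 7 mm off, and the window was not detected at all.
- **Set-down:** I lowered the scanner until its weight was carried, with a contact of about 7 N, then released it. It stands upright with x from 0.45 to 0.63 m and y near 0.187 m. That is inside the mat, whose centre is near (0.532, 0.194).
- **Other things:** They look unmoved in the final pictures, except the disc in the top view, where the arm hides most of it; the side view shows it in place.

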